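Unpin a bottle tumbler, park the pin and tumble the bottle once

ROBOT

A 7-joint arm with a two-finger parallel gripper is mounted at the origin on a cart in front of the work surface, level with it; the furniture and walls round the work are solid. World frame = base frame: x ahead of the robot, y to its left, z up, the work surface at z = 0. Lengths are in m, angles in rad, forces in N, time in s.
With the tool pointing down it reaches from about 0.4 to 0.85 m from the base axis. Payload 4.5 kg.
Tool frame: the origin (TCP) lies at the very end of the fingers, on their centre line; the grasp point (between the pads) lies 19 mm behind it; z points along the fingers, y is the line along which they close (so a half turn about z gives the same grasp; the last joint's range is limited). The gripper opens to 88 mm and grips with 3 to 60 N. Pads are 18 mm wide; open, the fingers measure 123 mm over their backs; the gripper's body (75 mm by 187 mm) begins 45 mm behind the grasp point.
Start: joints at [1.361, 0.689, -0.195, 1.565, 0.157, 0.902, -0.215], TCP at [0.151, -0.607, 0.239] pointing down, gripper open.
Joint ranges: [-3.01, 3.01], [-0.46, 2.08], [-1.47, 1.51], [0.13, 2.56], [-1, 4.14], [0.04, 2.09], [-2.66, 2.66]. Speed limits (rad/s): [2.57, 2.57, 3.14, 3.14, 3.14, 3.14, 3.14].

INTERFACE

Orientations are given as a unit quaternion [x, y, z, w].
In Python, from plant import r gives the robot as it stands. The module is installed in compiled form; this text tells all that it offers.
- The arm moves only by the shell command python3 -m pendant 'ROWS' [FORCE]. ROWS is JSON, one flat list of numbers, 7 for each row, row after row: the opening, from 0 (shut) to 1 (fully open), then the shift along the tool's x, y, z scaled (see below), then the turn, a rotation vector about the tool's x, y, z scaled (see below). A call has 1 to 12 rows; each row is the pose to reach, as a shift and turn from the pose commanded when the call began, along the tool's axes at that moment; what a row does not reach only later rows make up. The controller multiplies each number of a shift by 0.15 m and each number of a turn by pi/2 rad. A row lasts 1/10 s, in which the tool goes at most 50 mm and 8.59 degrees, less where a joint would pass 70% of its speed; a pose out of reach is approached as far as the arm can. A call with a number of a shift or a turn outside -1 to 1 is refused whole. A call with a gripper value outside its range is refused whole. The fingers move at their own pace and stop on an object; FORCE is the grip in N (left out, the last holds). Time passes only in rows, so rows that repeat a pose let the fingers close. It gives the time, the measured TCP pose, the force, the opening and the grip force at its end, in the units of the state.
- r.get_state(): the state, without advancing time (a new reading comes with each control period).
- r.snapshot(name): name is "scene" or "side" or "wrist"; returns a dict with "img" (420x560x3 uint8, red, green, blue), "mtx" (3x3 intrinsics, pixels), "cam_to_world" (4x4, takes a point from camera to world coordinates). Camera axes: x right, y up, looking along -z (the intrinsics and any distortion apply to the point x, -y, -z); pixel columns grow to the right and rows downward; lengths in m; the calibration is good to about 2 mm. A picture is of the moment at which its call begins. There is no depth.
- r.finish_job(): hands the job in; it is judged then, once.
The state is a dict: "clock": time; "q": joint angles; "qd": joint speeds; "joint_torque": joint torques, N m; "tool_pos": TCP position; "eef_rot": TCP orientation; "contact_force": force on the tool from outside, world axes, zero at the start; "moment": the same for the moment, N m; "opening": opening from 0.0 (shut) to 1.0 (fully open); "finger_force": force on a finger pad.
Only numpy, scipy, OpenCV 4.12 (cv2) and the standard library are available. Lean on these libraries where they do the work, as an engineer would, in place of code of your own. Each camera call takes 0.05 s, during which the arm holds its last target. There are 200 camera calls.

TASK

The capped bottle is clamped in a small hand-cranked tumbler whose cradle is locked by a leaning pin. Draw the pin out and park it upright in the open side notch of the little stand beside the tumbler, collar resting on the stand's top, and let go of it; then crank the cradle over until the bottle is fully upside down, and crank it back until the bottle is fully upright again, leaving the pin parked. Do not drop the pin on the bench, and leave the other things where they are.

Things in the scene. Friction and masses are not known exactly. Their poses are not given: they have to be found in the camera images.
- tumbler: fixed tumbler: base plate 165 x 150 x 12 mm, two upright posts (y = +-52 mm, up to z = 152 mm) that carry the cradle. Origin on the bench under the axle; the locking pin is on the -x side; y runs along the axle towards the crank; z up. A steel block low on the -x side, at y = 0, holds the pin's blind bore, 28 mm deep, leaning 26 degrees from vertical with its upper end towards -x.
- axle (a point): centre of the cradle, on the axle: 135 mm above the bench; the axle runs along the tumbler's y. The cradle with the bottle (upright: x +-35 mm, y +-37 mm) reaches 66 mm above and 56 mm below this point.
- cradle (a joint): turn of the cradle about the axle: 0 = bottle upright (stop, pinned at the start), pi = bottle upside down (stop). Turning carries the crank grip from the -x side up over the top to the +x side. It stays where it is left; about 2 N at the grip moves it.
- crank_grip (a point): point on the crank's black round grip (16 mm thick, 48 mm long, parallel to the axle, free to spin; this point is 20 mm from its outer end). It lies 55 mm from the axle and 100 mm along tumbler +y from the cradle's centre; at joint 0 it stands level with the axle on the -x side.
- pin: loose steel locking pin; origin at its tip, z towards its head. Shank 10 mm thick, 48.5 mm long; collar 20 mm wide, 4 mm thick; above it a flat tab 26 (pin x) x 14 (pin y) x 34 mm, top at z = 86.5 mm. At the start it leans 26 degrees, head towards tumbler -x, through a 14 mm hole in the cradle's ear into the bore; pin y is parallel to tumbler y. Drawn 50 mm along its axis it is free.
- pin_grip (a point): point on the pin's axis to grip, 74 mm above the tip, 12.5 mm below the tab's top; grip across the 14 mm (pin y). The cradle rises close behind the pinned pin, so the hand must lean with the pin.
- pin_collar (a point): centre of the underside of the pin's collar, 48.5 mm above the tip
- pin_stand: fixed little stand: foot 70 x 60 mm, a column on the +x side, and an aluminium block 30 mm thick whose top is 100 mm above the bench. An upright notch 14 mm wide goes through the block's whole thickness and is open on its -x side, with a flared mouth. Origin on the bench under the notch; x points from the mouth into the notch, z up.
- notch (a point): seat in the notch on the level of the block's top face, 100 mm above the bench, midway across; the notch's blind end lies 7 mm beyond it (+x), the mouth 23 mm before it (-x). Parked, the collar's underside centre is at or near this point and the pin hangs upright.
- petri_dish: bystander: flat clear covered dish, 89 mm across, 15 mm high, origin under its centre
- tape_roll: bystander: roll of tape, 68 mm across, 19 mm high, lying flat, origin under its centre
- vial: bystander: small capped vial, 22 mm wide, 49 mm tall, standing, origin under its centre
- marker: bystander: marker pen, 137 mm long, 15 mm thick, lying flat, origin under its centre
- well_plate: bystander: flat well plate, 86 x 128 x 15 mm, origin under its centre
There are look-alikes about, which are no part of the job. What is meant by the pin is not red or turquoise, and is the larger of those in its own colour.

How it is judged:
On the way, in this order (a step that is already met when the one before it is completed fails the run):
1. the pin is parked upright in the notch, collar on the block, and let go (horizontal distance between pin_collar and notch below 0.01 m and z of pin_collar in the frame of notch between -0.004 and 0.004 m and angle between pin's own z axis and vertical below 0.12 rad and linear speed of pin below 0.02 m/s and contact force between the fingers and pin below 0.05 N), for 0.2 s.
2. the cradle is turned over until the bottle is upside down (within 15 degrees), the pin parked (horizontal distance between pin_collar and notch below 0.01 m and z of pin_collar in the frame of notch between -0.004 and 0.004 m and angle between pin's own z axis and vertical below 0.12 rad and linear speed of pin below 0.02 m/s and value of joint cradle above 2.88 rad), for 0.1 s.
At the end, for the whole second after the job is handed in: The bottle is upright again (cradle within 8 degrees of its stop) and at rest; the pin stands upright (within 7 degrees) in the notch, its collar's centre within 10 mm sideways and 4 mm in height of the notch point, at rest and released (all of step 1 and value of joint cradle below 0.14 rad and velocity of joint cradle between -0.1 and 0.1 rad/s); the robot touches nothing.
It fails at once if the pin is dropped or laid on the bench (height (world z) of pin below 0.018 m).
It fails at once if another thing is moved by more than 30 mm (distance of any of petri_dish, tape_roll, vial, marker, well_plate from where it was at the start of the episode above 0.03 m).
It also fails if it takes over 72 s, if anything falls off the work surface, if the arm or the gripper's body presses on something with over 40 N, if the wrist force passes 120 N, or if a joint passes its speed limit or range.

## Working session

There is one attempt and no reset: what is moved stays moved. The work goes in short steps, Python scripts to look and compute and a shell command to move; the robot and the scene stay as the last step left them, time stands still between calls to the robot, and variables do not carry over. Pictures are saved under pics/ and viewed, at most 10 in all, crops included, and the job is handed in when it is done.

```bash
mkdir -p pics; cat > h.py <<'E'
import numpy as np, cv2
from plant import r
from scipy.spatial.transform import Rotation as R
def snap(n,f):
    s=r.snapshot(n); cv2.imwrite('pics/'+f+'.png',s['img'][:,:,::-1]); np.savez('pics/'+f,**s); return s
def ray(s,u,v):
    d=np.linalg.inv(s['mtx'])@[u,v,1]; T=s['cam_to_world']
    return T[:3,3],T[:3,:3]@[d[0],-d[1],-d[2]]
def onz(s,u,v,z):
    o,d=ray(s,u,v); return o+d*(z-o[2])/d[2]
def proj(s,p):
    T=np.linalg.inv(s['cam_to_world']); c=T[:3,:3]@np.asarray(p)+T[:3,3]; q=s['mtx']@[c[0],-c[1],-c[2]]; return q[:2]/q[2]
def tri(s1,p1,s2,p2):
    o1,d1=ray(s1,*p1);o2,d2=ray(s2,*p2)
    A=np.stack([d1,-d2],1);t=np.linalg.lstsq(A,o2-o1,rcond=None)[0]
    a=o1+d1*t[0];b=o2+d2*t[1]; return (a+b)/2,np.linalg.norm(a-b)
def load(f): return dict(np.load('pics/'+f+'.npz'))
E
python3 - <<'E'
from h import *
for n in('scene','side','wrist'):
    s=snap(n,n+'0'); print(n,s['cam_to_world'].round(3).tolist(),s['mtx'].round(1).tolist())
    
a=cv2.imread('pics/scene0.png');b=cv2.imread('pics/side0.png')
print(r.get_state())
E
```

```text
scene [[-0.615, 0.544, -0.571, -0.107], [-0.789, -0.435, 0.435, 0.513], [-0.012, 0.718, 0.696, 0.922], [0.0, 0.0, 0.0, 1.0]] [[428.9, 0.0, 281.4], [0.0, 428.9, 214.8], [0.0, 0.0, 1.0]]
side [[0.983, 0.087, -0.162, 0.402], [-0.182, 0.557, -0.81, -0.759], [0.02, 0.826, 0.563, 0.628], [0.0, 0.0, 0.0, 1.0]] [[419.3, 0.0, 281.8], [0.0, 419.3, 212.1], [0.0, 0.0, 1.0]]
wrist [[0.242, 0.938, 0.249, 0.213], [-0.97, 0.234, 0.06, -0.589], [-0.002, -0.256, 0.967, 0.384], [0.0, 0.0, 0.0, 1.0]] [[343.2, 0.0, 284.9], [0.0, 343.2, 210.6], [0.0, 0.0, 1.0]]
{'clock': 0.15, 'q': array([ 1.36078253,  0.68981817, -0.19451671,  1.5660911 ,  0.15731156,
        0.90245281, -0.21510692]), 'qd': array([ 0.00019228,  0.00011628, -0.0004806 , -0.00233597, -0.00041266,
       -0.00011955, -0.0002424 ]), 'joint_torque': array([-1.81409181e-03, -5.27864671e+01, -1.26872689e+00, -1.53586543e+01,
       -5.25220355e-02,  3.86335625e-03,  1.20151990e-04]), 'tool_pos': array([ 0.15072614, -0.60607397,  0.23808096]), 'eef_rot': array([ 9.92574933e-01,  1.21632751e-01, -1.37027411e-04, -6.76148034e-04]), 'contact_force': array([ 0.42940906, -0.60171235,  0.48264203]), 'moment': array([-0.01117539,  0.00755305, -0.04506773]), 'finger_force': 0.0, 'opening': 0.9976900621648744}
```

View pics/scene0.png

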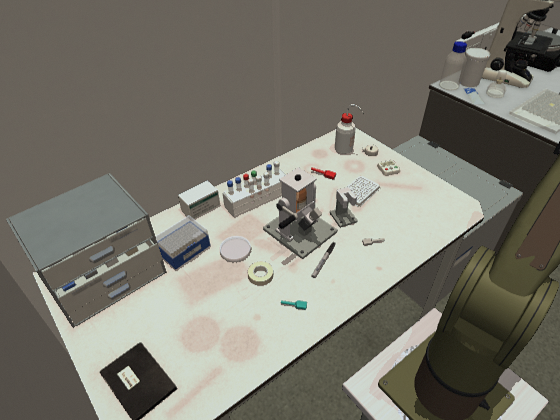

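View pics/side0.png

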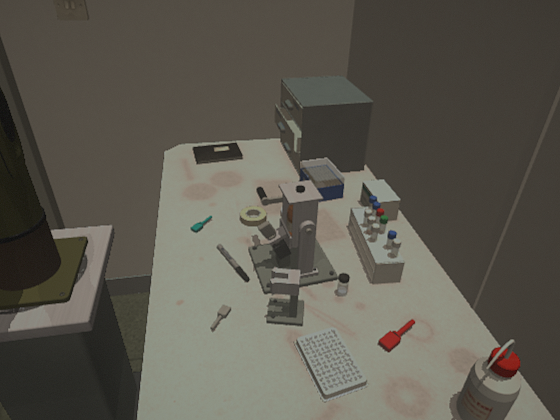

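The scene view shows the tumbler around (300,215) and the stand at (343,208). In the side view the tumbler is around (290,240) and the stand at (285,300). I'll zoom in on both.

```bash
python3 - <<'E'
from h import *
a=cv2.imread('pics/scene0.png')[160:260,255:365];b=cv2.imread('pics/side0.png')[175:330,235:345]
a=cv2.resize(a,None,fx=3.6,fy=3.6,interpolation=3);b=cv2.resize(b,None,fx=3.6,fy=3.6,interpolation=3)
c=np.zeros((max(len(a),len(b)),800,3),np.uint8);c[:len(a),:a.shape[1]]=a;c[:len(b),400:400+b.shape[1]]=b
c=np.clip(c*1.3,0,255).astype(np.uint8)
cv2.imwrite('pics/crop0.png',c)
E
```

```text
(no output)
```

View pics/crop0.png

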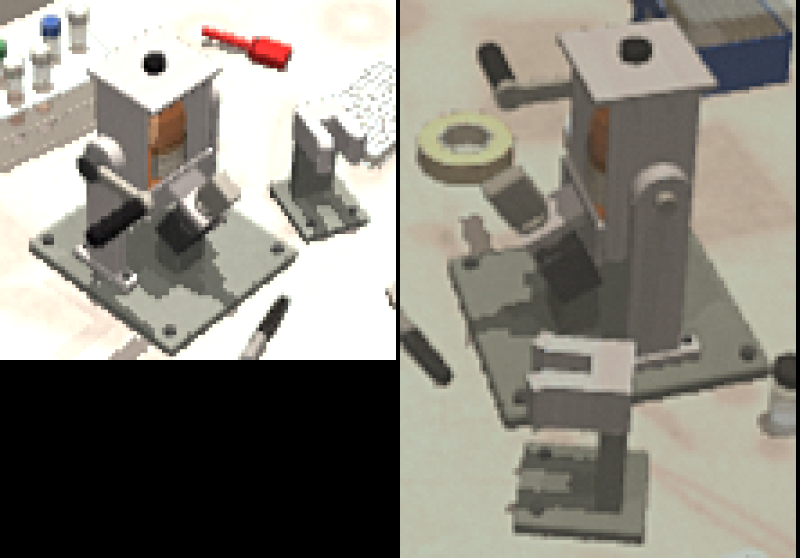

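The crop shows the tumbler's pin side (-x) facing the robot, the crank on the left (+y), and the stand's notch opening towards the robot. Next I'll cast the plate corners and block corners.

```bash
python3 - <<'E'
from h import *
A=load('scene0');B=load('side0')
sc=lambda x,y:(255+x/3.6-.36,160+y/3.6-.36)
sd=lambda x,y:(235+(x-400)/3.6-.36,175+y/3.6-.36)
for n,p in dict(L=(31,244),B=(172,347),Rr=(298,256)).items(): print('sc plate',n,onz(A,*sc(*p),.012).round(4))
for n,p in dict(L=(449,262),B=(503,415),Rr=(770,363)).items(): print('sd plate',n,onz(B,*sd(*p),.012).round(4))
for n,p in dict(cap=(635,40)).items(): print('sd cap',onz(B,*sd(*p),.201).round(4))
print('sc cap',onz(A,*sc(154,60),.201).round(4), tri(A,sc(154,60),B,sd(635,46)))
for n,p in dict(bl=(533,334),br=(635,340),fr=(632,391),fl=(529,385),n1=(590,357),n2=(590,377)).items(): print('stand top',n,onz(B,*sd(*p),.1).round(4))
for n,p in dict(bl=(524,444),br=(650,450),fr=(643,535),fl=(514,528)).items(): print('foot',n,onz(B,*sd(*p),.008).round(4))
print('pin tab centre',tri(A,sc(216,195),B,sd(515,195)))
print('grip',tri(A,sc(118,222),B,sd(497,66)))
E
```

```text
sc plate L [0.6299 0.0204 0.012 ]
sc plate B [0.473  0.0008 0.012 ]
sc plate Rr [ 0.4835 -0.1414  0.012 ]
sd plate L [ 0.4752 -0.0038  0.012 ]
sd plate B [ 0.4894 -0.1452  0.012 ]
sd plate Rr [ 0.6524 -0.1284  0.012 ]
sd cap [ 0.5771 -0.0587  0.201 ]
sc cap [ 0.573 -0.06   0.201] (array([ 0.57595387, -0.06202192,  0.19873428]), np.float64(0.0012308594596410092))
stand top bl [ 0.5009 -0.1773  0.1   ]
stand top br [ 0.5523 -0.1903  0.1   ]
stand top fr [ 0.5426 -0.2268  0.1   ]
stand top fl [ 0.4928 -0.2143  0.1   ]
stand top n1 [ 0.5268 -0.1992  0.1   ]
stand top n2 [ 0.5239 -0.2136  0.1   ]
foot bl [ 0.4982 -0.1655  0.008 ]
foot br [ 0.567  -0.1816  0.008 ]
foot fr [ 0.5496 -0.2402  0.008 ]
foot fl [ 0.4835 -0.2243  0.008 ]
pin tab centre (array([ 0.50753747, -0.06780366,  0.10813817]), np.float64(0.0019746052756894096))
grip (array([0.50997562, 0.02604037, 0.13706113]), np.float64(0.004229210529427256))
```

```bash
cat >> h.py <<'E'
YT=np.radians(5.8)
def Rtool(yaw,lean):  # tool y = -(yawed y), tool z leaning forward by lean deg
    c,s=np.cos(yaw),np.sin(yaw); l=np.radians(lean)
    z=np.array([np.sin(l)*c,np.sin(l)*s,-np.cos(l)]); y=np.array([s,-c,0]); return np.stack([np.cross(y,z),y,z],1)
def goto(p,Rt):
    st=r.get_state(); Rc=R.from_quat(st['eef_rot']).as_matrix()
    d=Rc.T@(np.array(p)-st['tool_pos']); w=R.from_matrix(Rc.T@Rt).as_rotvec()
    print('shift',(d/.15).round(3),'turn',(w/(np.pi/2)).round(3),'mm',np.linalg.norm(d)*1e3,'deg',np.degrees(np.linalg.norm(w)),'t',st['clock'])
E
python3 - <<'E'
from h import *
goto([.466,-.072,.21],Rtool(YT,26)); print(Rtool(YT,26).round(2).tolist())
E
```

```text
shift [ 2.899 -2.947  0.191] turn [-0.021  0.289  0.089] mm 620.8229627312061 deg 27.24446006177725 t 0.15
[[0.89, 0.1, 0.44], [0.09, -0.99, 0.04], [0.44, 0.0, -0.9]]
```

```bash
python3 -m pendant '[1,0.97,-0.98,0,0,0,0, 1,0.97,-0.98,0,0,0,0, 1,0.97,-0.98,0,0,0,0, 1,0.97,-0.98,0,0,0,0, 1,0.97,-0.98,0,0,0,0]' && python3 -m pendant '[1,0.97,-0.98,0,0,0,0, 1,0.97,-0.98,0,0,0,0, 1,0.97,-0.98,0,0,0,0, 1,0.97,-0.98,0,0,0,0, 1,0.97,-0.98,0,0,0,0, 1,0.97,-0.98,0,0,0,0]'; python3 -c "
from h import *
goto([.466,-.072,.21],Rtool(YT,26))"
```

```text
clock: 0.65
tool_pos: [0.2603, -0.4227, 0.2388]
eef_rot: [0.992, 0.126, 0.001, -0.002]
contact_force: [0.4, -0.2, -0.1]
opening: 0.999
finger_force: 0.0
clock: 1.25
tool_pos: [0.3632, -0.2499, 0.2387]
eef_rot: [0.992, 0.124, 0.0, -0.0]
contact_force: [-0.1, 0.1, 0.4]
opening: 1.0
finger_force: 0.0
shift [ 0.955 -0.982  0.192] turn [-0.021  0.288  0.092] mm 207.4586634106971 deg 27.29070242129027 t 1.25
```

```bash
python3 -m pendant '[0.5,0.95,-0.98,0.19,-0.021,0.288,0.092, 0.5,0.95,-0.98,0.19,-0.021,0.288,0.092, 0.5,0.95,-0.98,0.19,-0.021,0.288,0.092, 0.5,0.95,-0.98,0.19,-0.021,0.288,0.092, 0.5,0.95,-0.98,0.19,-0.021,0.288,0.092, 0.5,0.95,-0.98,0.19,-0.021,0.288,0.092, 0.5,0.95,-0.98,0.19,-0.021,0.288,0.092, 0.5,0.95,-0.98,0.19,-0.021,0.288,0.092]'; python3 -c "
from h import *
goto([.466,-.072,.21],Rtool(YT,26));snap('wrist','w1')"
```

```text
clock: 2.05
tool_pos: [0.48, -0.0828, 0.2458]
eef_rot: [0.978, 0.051, 0.201, -0.017]
contact_force: [-0.1, -0.3, 0.4]
opening: 0.499
finger_force: 0.0
shift [-0.172 -0.078  0.187] turn [-0.009  0.031 -0.001] mm 39.88036052870755 deg 2.9006896040058083 t 2.05
```

View pics/w1.png

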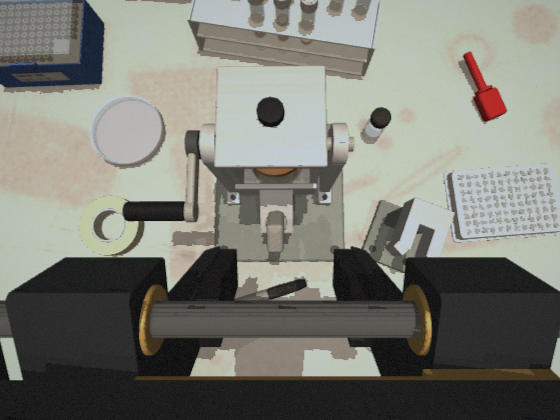

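The wrist view shows the pin tab near (275,230), the stand notch near (410,225), the crank grip at (125–185,211), and the axle hubs at row ~143. I'll enlarge the pin and the stand.

```bash
python3 - <<'E'
from h import *
i=cv2.imread('pics/w1.png')
a=cv2.resize(i[175:265,225:325],None,fx=4,fy=4,interpolation=3);b=cv2.resize(i[190:280,360:460],None,fx=4,fy=4,interpolation=3)
cv2.imwrite('pics/w1c.png',np.hstack([a,b]))
E
```

```text
(no output)
```

View pics/w1c.png

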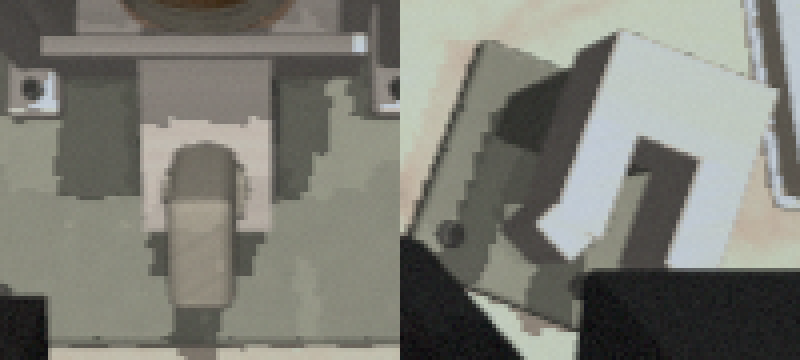

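```bash
python3 - <<'E'
from h import *
W=load('w1');A=load('scene0');B=load('side0')
f=lambda x,y:(225+x/4-.4,175+y/4-.4); g=lambda x,y:(360+(x-400)/4-.4,190+y/4-.4)
n1=onz(W,*g(640,137),.1);n2=onz(W,*g(700,158),.1);c1=onz(W,*g(620,30),.1);c2=onz(W,*g(778,90),.1)
print('notch end',n1.round(4),n2.round(4),np.linalg.norm(n1-n2)); print('corners',c1.round(4),c2.round(4),np.linalg.norm(c1-c2))
d=(n1-n2)+(c1-c2); yaw=np.arctan2(-d[0],d[1]); ux=np.array([np.cos(yaw),np.sin(yaw),0]); print('yaw',np.degrees(yaw),'notch',((n1+n2)/2-.007*ux).round(4))
for z in(.118,.1233,.128):
  q=[onz(W,*f(*p),z) for p in((169,252),(236,252),(202,200),(202,305))]
  print(z,'tabtop',onz(W,*f(202,252),z).round(4),'w',np.linalg.norm(q[0]-q[1]))
sc=lambda x,y:(255+x/3.6-.36,160+y/3.6-.36); sd=lambda x,y:(235+(x-400)/3.6-.36,175+y/3.6-.36)
# tab seen in side: quad; project model points
a=np.array([-.436,-.044,.899]);
t=onz(W,*f(202,252),.1233)
for s in(0,-.034): print(s,'scene crop',((proj(A,t+a*s)-[255,160])*3.6).round(0),'side crop',((proj(B,t+a*s)-[235,175])*3.6+[400,0]).round(0))
print('hub',onz(W,193,143,.135),onz(W,340,143,.135),'cap',onz(W,270,110,.201),'grip',onz(W,125,211,.135),onz(W,185,211,.135))
E
```

```text
notch end [ 0.5266 -0.1955  0.1   ] [ 0.5233 -0.2089  0.1   ] 0.013838359512260695
corners [ 0.5504 -0.1898  0.1   ] [ 0.5404 -0.2255  0.1   ] 0.03708791131118265
yaw -15.149250882299059 notch [ 0.5182 -0.2004  0.1   ]
0.118 tabtop [ 0.4997 -0.0694  0.118 ] w 0.014070640626353664
0.1233 tabtop [ 0.4994 -0.0697  0.1233] w 0.013811960597744682
0.128 tabtop [ 0.4991 -0.0699  0.128 ] w 0.013582565100676326
0 scene crop [224. 183.] side crop [499. 177.]
-0.034 scene crop [208. 202.] side crop [524. 215.]
hub [0.56906471 0.00581237 0.135     ] [ 0.58136848 -0.11470371  0.135     ] cap [ 0.57425644 -0.0613743   0.201     ] grip [0.50714072 0.05214521 0.135     ] [0.51219353 0.00398125 0.135     ]
```

```bash
python3 -c "
from h import *
goto([.4894,-.0706,.1435],Rtool(YT,26));goto([.5129,-.0682,.095],Rtool(YT,26))"
```

```text
shift [-0.202 -0.066  0.656] turn [-0.009  0.031 -0.   ] mm 103.37204553173592 deg 2.9180060596114985 t 2.1
shift [-0.184 -0.061  1.015] turn [-0.009  0.031 -0.   ] mm 154.98907311782585 deg 2.9180060596114985 t 2.1
```

```bash
python3 -m pendant '[0.5,-0.2,-0.066,0.2,-0.009,0.031,0, 0.5,-0.2,-0.066,0.4,-0.009,0.031,0, 0.5,-0.2,-0.066,0.656,-0.009,0.031,0, 0.5,-0.2,-0.066,0.656,-0.009,0.031,0, 0.5,-0.2,-0.066,0.656,-0.009,0.031,0]';python3 -c "
from h import *
goto([.5129,-.0682,.095],Rtool(YT,26))"
```

```text
clock: 2.6
tool_pos: [0.5217, -0.0879, 0.2124]
eef_rot: [0.98, 0.049, 0.191, -0.022]
contact_force: [0.2, -0.1, 0.0]
opening: 0.502
finger_force: 0.0
shift [-0.337 -0.118  0.711] turn [-0.015  0.043 -0.004] mm 119.35944578424674 deg 4.12213215291265 t 2.6
```

```bash
python3 -c "
from h import *
print(r.get_state()['q'].round(3), r.get_state()['qd'].round(3))"
```

```text
[ 0.251  0.526 -0.149  2.226 -1.     0.043 -0.343] [-0.033  0.096  0.018 -0.062 -0.001  0.004  0.004]
```

```bash
cat > kin.py <<'E'
from h import *
import itertools
from scipy.optimize import least_squares
D=[([1.36078253,0.68981817,-0.19451671,1.5660911,0.15731156,0.90245281,-0.21510692],[0.15072614,-0.60607397,0.23808096],[9.92574933e-01,1.21632751e-01,-1.37027411e-04,-6.76148034e-04])]
st=r.get_state(); D.append((st['q'],st['tool_pos'],st['eef_rot']))
AX='zyzyzyz'
def fr(q,s):
    M=R.identity(); out=[]
    for k in range(7):
        M=M*R.from_rotvec(s[k]*q[k]*np.eye(3)['xyz'.index(AX[k])]); out.append(M)
    return out
E
python3 - <<'E'
from kin import *
res=[]
for s in itertools.product([1,-1],repeat=7):
    # constant tool roll C: Rmeas = M * C
    C=[(fr(q,s)[-1].inv()*R.from_quat(e)) for q,p,e in D]
    res.append(((C[0].inv()*C[1]).magnitude(),s,C[0].as_rotvec().round(3)))
for x in sorted(res,key=lambda x:x[0])[:6]: print(x)
E
```

```text
(7.54352878776413e-09, (-1, 1, -1, 1, -1, 1, -1), array([-0.   , -0.   ,  1.571]))
(0.13179027517163985, (1, 1, 1, 1, 1, 1, -1), array([ 2.000e-03, -3.000e-03, -2.489e+00]))
(0.2073669712204984, (1, 1, -1, 1, 1, 1, -1), array([ 0.217,  0.211, -2.174]))
(0.25626416253318374, (-1, 1, -1, 1, -1, 1, 1), array([ 0.   , -0.   ,  2.001]))
(0.28807764901078603, (1, 1, -1, 1, 1, 1, 1), array([ 0.155,  0.234, -1.747]))
(0.32880183063984775, (-1, 1, 1, 1, -1, 1, -1), array([-0.193,  0.18 ,  1.262]))
```

```bash
cat >> kin.py <<'E'
S=(-1,1,-1,1,-1,1,-1)
def cols(q,full=True):
    f=[m.as_matrix() for m in fr(q,S)]
    c=[np.array([0,0,1.]),f[1][:,2],f[3][:,2],f[5][:,2]]
    if full: c+=[f[1][:,0]-f[3][:,0]]
    return np.stack(c,1)
E
python3 - <<'E'
from kin import *
for full in(False,True):
    A=np.vstack([cols(q,full) for q,p,e in D]);b=np.hstack([p for q,p,e in D])
    x,*_=np.linalg.lstsq(A,b,rcond=None); print(x.round(4),(A@x-b).round(5),np.linalg.svd(A)[1].round(3))
E
```

```text
[0.0095 0.7197 0.2258 0.2065] [ 0.02312 -0.0003  -0.02013 -0.00653  0.01568  0.02013] [2.536 1.19  0.369 0.123]
[-0.0508  0.5626  0.1772  0.0503  0.0919] [ 0.01229  0.0052  -0.00251  0.0008  -0.00792  0.00251] [2.6   2.484 0.48  0.151 0.118]
```

```bash
cat > log.py <<'E'
from h import *
import json
st=r.get_state(); open('d.jsonl','a').write(json.dumps([list(map(float,st[k])) for k in('q','tool_pos','eef_rot')])+'\n'); print(st['q'].round(3))
E
python3 log.py
python3 -m pendant '[0.5,0,0,-0.4,0,-0.2,0, 0.5,0,0,-0.4,0,-0.2,0, 0.5,0,0,-0.4,0,-0.2,0]'; python3 log.py
python3 -m pendant '[0.5,-0.3,0.4,0,0.1,-0.1,0, 0.5,-0.3,0.4,0,0.1,-0.1,0, 0.5,-0.3,0.4,0,0.1,-0.1,0]'; python3 log.py
python3 -m pendant '[0.5,0,0,-0.3,-0.2,0,0.1, 0.5,0,0,-0.3,-0.2,0,0.1, 0.5,0,0,-0.3,-0.2,0,0.1]'; python3 log.py
python3 - <<'E'
from kin import *
import json
D=[D[0]]+[json.loads(l) for l in open('d.jsonl')]
def cols2(q):
    f=[np.eye(3)]+[m.as_matrix() for m in fr(q,S)]
    c=[np.array([0,0,1.])]
    c+=[f[1][:,0],f[1][:,1],f[2][:,0],f[2][:,2],f[3][:,0],f[3][:,1],f[4][:,0],f[4][:,2],f[5][:,0],f[5][:,1],f[6][:,0],f[6][:,2],f[7][:,0]]
    return np.stack(c,1)
for idx in([0,4,8,12],[0,3,4,7,8,11,12],list(range(14))):
    A=np.vstack([cols2(q)[:,idx] for q,p,e in D]);b=np.hstack([p for q,p,e in D])
    x,*_=np.linalg.lstsq(A,b,rcond=None); print(dict(zip(idx,x.round(4))),'res',abs(A@x-b).max(),np.linalg.svd(A)[1].round(3).min())
print([ (fr(q,S)[-1]*R.from_rotvec([0,0,np.pi/2])*R.from_quat(e).inv()).magnitude().round(5) for q,p,e in D])
E
```

```text
[ 0.251  0.526 -0.149  2.226 -1.     0.043 -0.343]
clock: 2.9
tool_pos: [0.5074, -0.0864, 0.2467]
eef_rot: [0.993, 0.056, 0.096, -0.028]
contact_force: [2.0, 0.8, -1.7]
opening: 0.501
finger_force: 0.0
[-0.194  0.527  0.518  2.066 -0.736  0.556 -0.591]
clock: 3.2
tool_pos: [0.4737, -0.1537, 0.2355]
eef_rot: [0.993, 0.067, 0.016, -0.099]
contact_force: [-0.7, 0.2, -0.8]
opening: 0.501
finger_force: 0.0
[ 0.038  0.613  0.511  1.924 -0.644  0.859 -0.484]
clock: 3.5
tool_pos: [0.4729, -0.1572, 0.2802]
eef_rot: [0.998, -0.013, 0.021, 0.054]
contact_force: [-0.0, 0.3, -0.4]
opening: 0.497
finger_force: 0.0
[-0.327  0.55   0.79   1.978 -0.45   0.726 -0.895]
{0: np.float64(0.3803), 4: np.float64(0.5191), 8: np.float64(0.3931), 12: np.float64(0.2813)} res 0.0546102989557547 0.248
{0: np.float64(0.1172), 3: np.float64(-0.1375), 4: np.float64(0.6408), 7: np.float64(-0.075), 8: np.float64(0.2788), 11: np.float64(-0.0616), 12: np.float64(0.3279)} res 0.04602650384636142 0.054
{0: np.float64(0.3469), 1: np.float64(-0.0), 2: np.float64(-0.0188), 3: np.float64(-0.0), 4: np.float64(0.5634), 5: np.float64(-0.0), 6: np.float64(-0.0269), 7: np.float64(-0.0), 8: np.float64(0.3448), 9: np.float64(0.0), 10: np.float64(-0.0004), 11: np.float64(-0.0), 12: np.float64(0.3261), 13: np.float64(0.0)} res 4.4782649810670705e-12 0.011Traceback (most recent call last):
  File "<stdin>", line 12, in <module>
AttributeError: 'float' object has no attribute 'round'
```

```bash
cat >> kin.py <<'E'
LO=np.array([-3.01,-.46,-1.47,.13,-1,.04,-2.66]);HI=np.array([3.01,2.08,1.51,2.56,4.14,2.09,2.66])
def fk(q):
    f=[m.as_matrix() for m in fr(q,S)]
    p=np.array([0,0,.3469])-.0188*f[0][:,1]+.5634*f[1][:,2]-.0269*f[2][:,1]+.3448*f[3][:,2]-.0004*f[4][:,1]+.3261*f[5][:,2]
    return p,f[6]@R.from_rotvec([0,0,np.pi/2]).as_matrix()
def ik(p,Rt,q0,reg=.01,m=.03):
    q0=np.clip(q0,LO+m+.01,HI-m-.01)
    def e(q):
        a,b=fk(q); return np.r_[(a-p)*5,R.from_matrix(b.T@Rt).as_rotvec(),reg*(q-q0)*.1]
    s=least_squares(e,q0,bounds=(LO+m,HI-m)); return s.x,np.abs(e(s.x)[:6]).max()
def flip(Rt): return Rt@np.diag([-1,-1,1.])
E
python3 - <<'E'
from kin import *
g=np.random.default_rng(0); cur=r.get_state()['q']
G=np.array([.5129,-.0682,.095]); a=-Rtool(YT,26)[:,2]
for nm,F in(('no',lambda x:x),('flip',flip)):
    sols=[]
    for k in range(60):
        q,e=ik(G,F(Rtool(YT,26)),g.uniform(LO,HI),.003)
        if e<1e-3: sols.append(q)
    sols=np.array(sols); print(nm,len(sols))
    if len(sols):
        i=np.argsort(np.abs(sols-cur).max(1))
        print(sols[i[:8]].round(2))
for l in (15,20,26):
    q,e=ik(G,Rtool(YT,l),cur); print(l,q.round(2),e)
E
```

```text
no 28
[[ 0.37  0.84 -0.44  2.41  2.71  0.56  2.23]
 [ 0.36  0.84 -0.42  2.41  2.74  0.55  2.2 ]
 [ 0.45  0.87 -0.59  2.4   2.53  0.6   2.42]
 [ 0.3   0.83 -0.33  2.41  2.87  0.54  2.07]
 [ 0.47  0.88 -0.62  2.4   2.49  0.62  2.46]
 [ 0.48  0.88 -0.63  2.4   2.49  0.62  2.47]
 [ 0.24  0.82 -0.24  2.42  2.99  0.53  1.94]
 [ 0.22  0.82 -0.2   2.42  3.04  0.53  1.89]]
flip 34
[[ 0.81  1.26 -1.44  2.39  1.92  1.23 -0.02]
 [ 0.81  1.25 -1.43  2.39  1.93  1.22 -0.02]
 [ 0.81  1.25 -1.43  2.39  1.93  1.22 -0.02]
 [ 0.81  1.25 -1.42  2.39  1.93  1.21 -0.03]
 [ 0.81  1.24 -1.41  2.39  1.94  1.2  -0.04]
 [ 0.8   1.22 -1.38  2.39  1.95  1.16 -0.05]
 [ 0.78  1.18 -1.32  2.39  1.97  1.11 -0.09]
 [ 0.78  1.17 -1.31  2.39  1.98  1.1  -0.09]]
15 [ 0.08  0.76  0.01  2.16 -0.97  0.07 -0.42] 0.07505760168361614
20 [ 0.12  0.75 -0.04  2.16 -0.97  0.07 -0.4 ] 0.1451302901168546
26 [ 0.19  0.75 -0.1   2.15 -0.97  0.07 -0.36] 0.22634115033954308
```

```bash
python3 - <<'E'
from kin import *
cur=r.get_state()['q']
G=np.array([.5129,-.0682,.095]); Rt=flip(Rtool(YT,26)); a=-Rt[:,2]
qg,e=ik(G,Rt,[.65,1.0,-1,2.4,2.2,.8,-.3]); print('grasp',qg.round(2),e)
q=qg
for s in(.04,.08,.12): q,e=ik(G+a*s,Rt,q); print(s,q.round(2),e,(G+a*s).round(3))
qA,e=ik([.43,-.14,.27],Rt,q); print('A',qA.round(2),e)
np.save('qA.npy',qA)
for t in np.linspace(0,1,8):
    qq=cur+(qA-cur)*t; p,M=fk(qq); p0=p-.1*M[:,2]; print(t.round(2),qq.round(2),p.round(3),'z',M[:,2].round(2),'y',M[:,1].round(2))
E
```

```text
grasp [ 0.66  1.   -0.98  2.39  2.17  0.82 -0.32] 4.384012004204864e-08
0.04 [ 0.68  0.9  -1.    2.43  2.11  0.75 -0.31] 2.452183934012263e-07 [ 0.495 -0.07   0.131]
0.08 [ 0.72  0.79 -1.02  2.45  2.04  0.67 -0.28] 3.693862885768362e-07 [ 0.478 -0.072  0.167]
0.12 [ 0.75  0.66 -1.02  2.45  1.95  0.56 -0.22] 5.873781892633629e-07 [ 0.461 -0.074  0.203]
A [ 1.13  0.53 -1.18  2.36  1.4   0.39  0.51] 4.948223527075544e-06
0.0 [-0.33  0.55  0.79  1.98 -0.45  0.73 -0.89] [ 0.473 -0.157  0.28 ] z [ 0.04 -0.11 -0.99] y [-0.03 -0.99  0.11]
0.14 [-0.12  0.55  0.51  2.03 -0.19  0.68 -0.69] [ 0.422 -0.178  0.241] z [-0.09 -0.12 -0.99] y [ 0.39 -0.92  0.07]
0.29 [ 0.09  0.54  0.23  2.09  0.08  0.63 -0.49] [ 0.388 -0.194  0.215] z [-0.15 -0.12 -0.98] y [ 0.75 -0.66 -0.03]
0.43 [ 0.3   0.54 -0.05  2.14  0.34  0.58 -0.29] [ 0.372 -0.202  0.2  ] z [-0.13 -0.13 -0.98] y [ 0.96 -0.25 -0.09]
0.57 [ 0.51  0.54 -0.33  2.2   0.6   0.53 -0.09] [ 0.374 -0.201  0.194] z [-0.05 -0.12 -0.99] y [ 0.97  0.23 -0.07]
0.71 [ 0.72  0.53 -0.62  2.25  0.87  0.49  0.11] [ 0.39  -0.19   0.202] z [ 0.09 -0.08 -0.99] y [0.76 0.65 0.01]
0.86 [ 0.92  0.53 -0.9   2.31  1.13  0.44  0.31] [ 0.411 -0.169  0.227] z [ 0.26 -0.03 -0.97] y [0.36 0.93 0.07]
1.0 [ 1.13  0.53 -1.18  2.36  1.4   0.39  0.51] [ 0.43 -0.14  0.27] z [ 0.44  0.04 -0.9 ] y [-0.1   0.99 -0.  ]
```

```bash
cat > wp.py <<'E'
from kin import *
import sys
qA=np.load('qA.npy'); st=r.get_state(); cur=st['q']; print('q',cur.round(2))
Rc=R.from_quat(st['eef_rot']).as_matrix()
for t in map(float,sys.argv[1:]):
    p,M=fk(cur+(qA-cur)*t); w=R.from_matrix(Rc.T@M).as_rotvec()
    print(t,(Rc.T@(p-st['tool_pos'])/.15).round(2),(w/(np.pi/2)).round(3),np.degrees(np.linalg.norm(w)).round(1))
E
python3 wp.py .07 .14 .21 .28 .35 .42
```

```text
q [-0.33  0.55  0.79  1.98 -0.45  0.73 -0.89]
0.07 [-0.18  0.06  0.14] [ 0.002 -0.047 -0.131] 12.5
0.14 [-0.34  0.12  0.26] [ 0.011 -0.082 -0.268] 25.2
0.21 [-0.47  0.17  0.35] [ 0.024 -0.106 -0.408] 38.0
0.28 [-0.57  0.21  0.43] [ 0.039 -0.117 -0.551] 50.9
0.35 [-0.64  0.24  0.49] [ 0.052 -0.116 -0.697] 63.8
0.42 [-0.68  0.25  0.53] [ 0.059 -0.104 -0.845] 76.8
```

```bash
python3 -m pendant '[0.5,-0.12,0.04,0.1,0,-0.03,-0.088, 0.5,-0.24,0.08,0.18,0.006,-0.058,-0.178, 0.5,-0.34,0.12,0.26,0.011,-0.082,-0.268, 0.5,-0.43,0.15,0.31,0.018,-0.097,-0.358, 0.5,-0.5,0.19,0.38,0.029,-0.11,-0.45, 0.5,-0.57,0.21,0.43,0.039,-0.117,-0.551, 0.5,-0.61,0.23,0.46,0.046,-0.117,-0.64, 0.5,-0.65,0.24,0.5,0.054,-0.113,-0.73, 0.5,-0.68,0.25,0.53,0.059,-0.104,-0.845, 0.5,-0.68,0.25,0.53,0.059,-0.104,-0.845]'; python3 wp.py .12 .24 .36 .48 .6 .72 .86 1
```

```text
clock: 4.5
tool_pos: [0.371, -0.2025, 0.2005]
eef_rot: [0.794, 0.6, -0.093, 0.009]
contact_force: [-0.1, -0.7, 0.2]
opening: 0.502
finger_force: 0.0
q [ 0.05  0.57  0.35  2.15 -0.03  0.54  0.1 ]
0.12 [-0.01 -0.08  0.08] [ 0.009  0.007 -0.149] 13.4
0.24 [-0.   -0.11  0.13] [-0.002  0.016 -0.298] 26.9
0.36 [ 0.02 -0.11  0.15] [-0.032  0.022 -0.448] 40.4
0.48 [ 0.07 -0.07  0.12] [-0.08   0.02  -0.595] 54.1
0.6 [ 0.13 -0.01  0.05] [-0.143  0.005 -0.739] 67.8
0.72 [ 0.21  0.07 -0.08] [-0.219 -0.027 -0.878] 81.5
0.86 [ 0.31  0.15 -0.29] [-0.316 -0.089 -1.034] 97.6
1.0 [ 0.43  0.21 -0.56] [-0.417 -0.183 -1.18 ] 113.8
```

```bash
python3 -m pendant '[0.5,0,-0.05,0.05,0.005,0.004,-0.09, 0.5,0,-0.1,0.1,0,0.01,-0.18, 0.5,0,-0.11,0.13,0,0.016,-0.27, 0.5,0.01,-0.11,0.14,-0.015,0.02,-0.36, 0.5,0.02,-0.11,0.15,-0.032,0.022,-0.448, 0.5,0.05,-0.08,0.13,-0.06,0.02,-0.53, 0.5,0.07,-0.07,0.12,-0.08,0.02,-0.595, 0.5,0.07,-0.07,0.12,-0.08,0.02,-0.595]'; python3 wp.py .16 .33 .5 .66 .83 1; python3 - <<'E'
from kin import *
cur=r.get_state()['q']; G=np.array([.5129,-.0682,.095]); Rt=flip(Rtool(YT,26)); a=-Rt[:,2]
for p in ([.43,-.14,.27],G+.12*a,G+.06*a): print(ik(p,Rt,cur))
E
```

```text
clock: 5.3
tool_pos: [0.3628, -0.192, 0.1827]
eef_rot: [0.439, 0.897, -0.039, 0.007]
contact_force: [-1.1, -0.6, -0.3]
opening: 0.501
finger_force: 0.0
q [ 0.32  0.53 -0.01  2.26  0.24  0.35  0.74]
0.16 [0.06 0.02 0.01] [-0.02   0.005 -0.106] 9.8
0.33 [ 0.08  0.08 -0.02] [-0.051 -0.009 -0.218] 20.2
0.5 [ 0.08  0.16 -0.09] [-0.088 -0.043 -0.327] 30.7
0.66 [ 0.05  0.27 -0.2 ] [-0.125 -0.093 -0.425] 40.8
0.83 [ 0.01  0.39 -0.38] [-0.163 -0.166 -0.525] 51.7
1.0 [-0.03  0.53 -0.62] [-0.197 -0.257 -0.62 ] 63.0
(array([ 0.80657229,  0.37700175, -0.63203239,  2.37469934,  1.18949439,
        0.07000044,  0.75448077]), np.float64(2.6086097456292687e-05))
(array([ 0.79875285,  0.70234362, -1.1126873 ,  2.45050388,  1.88575214,
        0.62389004, -0.16003668]), np.float64(8.135903538171684e-06))
(array([ 0.74453197,  0.8877192 , -1.11524822,  2.43499577,  2.00125892,
        0.79143729, -0.22613879]), np.float64(6.986977364926639e-06))
```

```bash
python3 -m pendant '[0.5,0.05,0.02,0.01,-0.015,0.005,-0.09, 0.5,0.07,0.06,0,-0.035,0,-0.17, 0.5,0.08,0.1,-0.04,-0.06,-0.02,-0.25, 0.5,0.08,0.16,-0.09,-0.088,-0.043,-0.327, 0.5,0.06,0.23,-0.16,-0.11,-0.075,-0.39, 0.5,0.04,0.3,-0.25,-0.135,-0.11,-0.45, 0.5,0.01,0.39,-0.38,-0.163,-0.166,-0.525, 0.5,0,0.45,-0.48,-0.18,-0.21,-0.57, 0.5,-0.03,0.53,-0.62,-0.197,-0.257,-0.62, 0.5,-0.03,0.53,-0.62,-0.197,-0.257,-0.62]'; python3 - <<'E'
from kin import *
cur=r.get_state()['q']; G=np.array([.5129,-.0682,.095]); Rt=flip(Rtool(YT,26)); a=-Rt[:,2]
print(cur.round(2)); p=G+.1*a; goto(p,Rt)
for p in (p,G+.05*a,G): print(ik(p,Rt,cur))
E
```

```text
clock: 6.3
tool_pos: [0.4316, -0.1402, 0.2719]
eef_rot: [-0.049, 0.973, 0.011, 0.226]
contact_force: [0.5, -0.6, 1.0]
opening: 0.5
finger_force: 0.0
[ 0.76  0.36 -0.57  2.37  0.91  0.04  1.03]
shift [-0.01   0.424  0.651] turn [-0.001  0.001 -0.   ] mm 116.51483155642336 deg 0.139404504020026 t 6.3
(array([ 0.79461762,  0.78443782, -1.1555087 ,  2.44787202,  1.90423193,
        0.71607818, -0.16898042]), np.float64(6.276938555329823e-06))
(array([ 0.74978053,  0.9316976 , -1.14457906,  2.42906129,  1.99731956,
        0.83934843, -0.20980191]), np.float64(5.83345118029586e-06))
(array([ 0.7168953 ,  1.06117737, -1.11866734,  2.39125936,  2.07773569,
        0.92364804, -0.21610474]), np.float64(5.538713044848596e-06))
```

```bash
python3 -m pendant '[0.5,-0.01,0.14,0.2,0,0,0, 0.5,-0.01,0.28,0.4,0,0,0, 0.5,-0.01,0.424,0.55,0,0,0, 0.5,-0.01,0.424,0.651,0,0,0, 0.5,-0.01,0.424,0.651,0,0,0, 0.5,-0.01,0.424,0.651,0,0,0]'; python3 - <<'E'
from kin import *
cur=r.get_state()['q']; G=np.array([.5129,-.0682,.095]); Rt=flip(Rtool(YT,26)); a=-Rt[:,2]
print(cur.round(2)); goto(G+.1*a,Rt);goto(G+.04*a,Rt)
snap('wrist','w2')
E
```

```text
clock: 6.9
tool_pos: [0.4584, -0.0829, 0.1876]
eef_rot: [-0.047, 0.974, 0.008, 0.223]
contact_force: [-0.2, -1.4, -1.9]
opening: 0.496
finger_force: 0.0
[ 0.74  0.69 -0.97  2.47  2.05  0.57 -0.29]
shift [-0.063  0.062  0.05 ] turn [-0.005 -0.002 -0.002] mm 15.24226624845811 deg 0.5162759886209809 t 6.9
shift [-0.065  0.065  0.45 ] turn [-0.005 -0.002 -0.002] mm 68.92558963197966 deg 0.5162759886209809 t 6.9
```

View pics/w2.png

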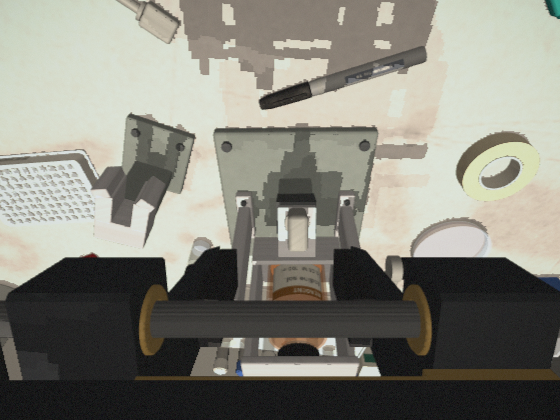

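The wrist is now flipped and in a good joint configuration. The pin tab shows at about (297,228), and I'll check the projected model against it.

```bash
python3 - <<'E'
from h import *
W=load('w2'); Rt=Rtool(YT,26); a=-Rt[:,2]; x=Rt[:,0]; y=-Rt[:,1]
T=np.array([.4996,-.0696,.1225])
i=cv2.imread('pics/w2.png')
im=cv2.resize(i[190:260,257:337],None,fx=8,fy=8,interpolation=3)
for k,P in enumerate([T+sx*.013*x+sy*.007*y+s*a for s in(0,-.034) for sx in(-1,1) for sy in(-1,1)]):
    u=(proj(W,P)-[257,190]+.5)*8; cv2.circle(im,tuple(int(v) for v in u),4,(0,0,255) if k<4 else (255,0,0),-1)
cv2.imwrite('pics/w2c.png',im)
E
```

```text
(no output)
```

View pics/w2c.png

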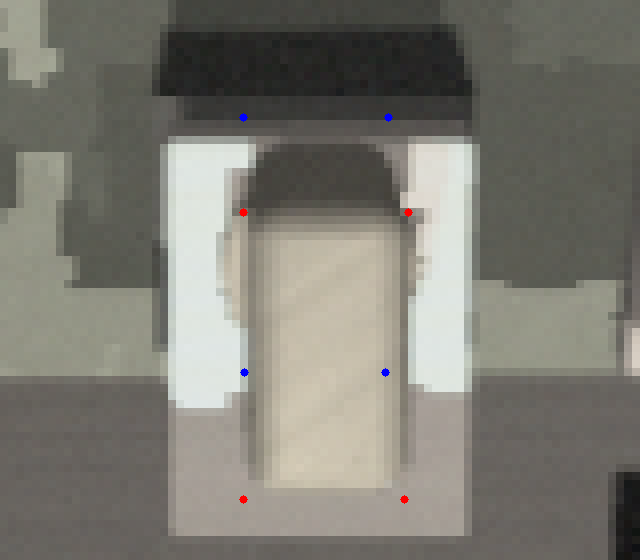

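```bash
python3 - <<'E'
from h import *
W=load('w1');V=load('w2')
print(tri(W,(225+202/4-.4,175+252/4-.4),V,(257+327/8-.5,190+355/8-.5)))
Rt=flip=Rtool(YT,26)@np.diag([-1,-1,1.]);a=-Rt[:,2]
T=np.array([.4996,-.0697,.1215]); G=T-.0305*a; print(G.round(4))
goto(G+.04*a,Rt);goto(G,Rt)
E
```

```text
(array([ 0.49941314, -0.06954702,  0.12230379]), np.float64(0.0001928592585403472))
[ 0.5129 -0.0683  0.0941]
shift [-0.046  0.011  0.414] turn [ 0.006 -0.001 -0.006] mm 62.56799539062395 deg 0.7711924605223452 t 6.95
shift [-0.047  0.008  0.681] turn [ 0.006 -0.001 -0.006] mm 102.40711270593316 deg 0.7711924605223452 t 6.95
```

```bash
python3 -m pendant '[0.5,-0.046,0.011,0.2,0.006,-0.001,-0.006, 0.5,-0.046,0.011,0.414,0.006,-0.001,-0.006, 0.5,-0.046,0.011,0.414,0.006,-0.001,-0.006, 0.5,-0.046,0.011,0.414,0.006,-0.001,-0.006]'; python3 - <<'E'
from h import *
Rt=Rtool(YT,26)@np.diag([-1,-1,1.]);a=-Rt[:,2]
G=np.array([.4995,-.0696,.122])-.0305*a
goto(G,Rt)
E
```

```text
clock: 7.35
tool_pos: [0.4901, -0.0755, 0.1341]
eef_rot: [-0.054, 0.974, 0.005, 0.222]
contact_force: [-0.8, 0.5, 1.2]
opening: 0.499
finger_force: 0.0
shift [-0.027  0.036  0.304] turn [-0.006 -0.004  0.008] mm 46.12867181407795 deg 0.9774247988899504 t 7.35
```

```bash
python3 -m pendant '[0.5,-0.027,0.036,0,-0.006,-0.004,0.008, 0.5,-0.027,0.036,0.05,-0.006,-0.004,0.008, 0.5,-0.027,0.036,0.05,-0.006,-0.004,0.008]'; python3 - <<'E'
from h import *
Rt=Rtool(YT,26)@np.diag([-1,-1,1.]);a=-Rt[:,2]
G=np.array([.4995,-.0696,.122])-.0305*a
goto(G,Rt)
E
```

```text
clock: 7.65
tool_pos: [0.4978, -0.07, 0.1301]
eef_rot: [-0.05, 0.973, 0.01, 0.226]
contact_force: [-0.0, 0.9, 0.3]
opening: 0.5
finger_force: 0.0
shift [0.014 0.002 0.257] turn [-0.001  0.002  0.001] mm 38.617367376444015 deg 0.23842331947655102 t 7.65
```

```bash
python3 -m pendant '[0.5,0.014,0.002,0.08,0,0,0, 0.5,0.014,0.002,0.17,0,0,0, 0.5,0.014,0.002,0.25,0,0,0, 0.5,0.014,0.002,0.25,0,0,0]'; python3 - <<'E'
from h import *
Rt=Rtool(YT,26)@np.diag([-1,-1,1.]);a=-Rt[:,2]
G=np.array([.4995,-.0696,.122])-.0305*a
goto(G,Rt)
E
```

```text
clock: 8.05
tool_pos: [0.512, -0.0679, 0.094]
eef_rot: [-0.049, 0.973, 0.011, 0.225]
contact_force: [0.2, 0.3, -0.0]
opening: 0.498
finger_force: 0.0
shift [-0.006 -0.003 -0.002] turn [-0.     0.001  0.   ] mm 1.0557362526418006 deg 0.0800274537470456 t 8.05
```

In position and not touching anything. Next I close on the tab.

```bash
python3 -m pendant '[0.05,0,0,0,0,0,0, 0.05,0,0,0,0,0,0, 0.05,0,0,0,0,0,0, 0.05,0,0,0,0,0,0, 0.05,0,0,0,0,0,0, 0.05,0,0,0,0,0,0]' 35
```

```text
clock: 8.65
tool_pos: [0.5119, -0.0678, 0.0952]
eef_rot: [-0.05, 0.973, 0.011, 0.226]
contact_force: [-1.5, -0.4, 4.0]
opening: 0.153
finger_force: 35.0
```

```bash
python3 -m pendant '[0.05,0,0,-0.04,0,0,0, 0.05,0,0,-0.1,0,0,0, 0.05,0,0,-0.16,0,0,0, 0.05,0,0,-0.22,0,0,0, 0.05,0,0,-0.28,0,0,0, 0.05,0,0,-0.34,0,0,0, 0.05,0,0,-0.4,0,0,0, 0.05,0,0,-0.44,0,0,0, 0.05,0,0,-0.44,0,0,0]' 35; python3 - <<'E'
from h import *
from kin import *
st=r.get_state(); print(st['q'].round(2))
E
```

```text
clock: 9.55
tool_pos: [0.4828, -0.0708, 0.1549]
eef_rot: [-0.05, 0.973, 0.011, 0.226]
contact_force: [-0.4, -0.0, -0.6]
opening: 0.155
finger_force: 35.0
[ 0.69  0.81 -0.98  2.45  2.1   0.68 -0.33]
```

```bash
python3 - <<'E'
from kin import *
cur=r.get_state()['q']
N=np.array([.5184,-.2015,.1084]); 
for th in range(-90,121,15):
    Rt=flip(Rtool(np.radians(th),0)); out=[]
    st=N-[.06*.967,-.06*.255,-.003]
    q,e=ik(st,Rt,cur); q2,e2=ik(N,Rt,q)
    print(th,q.round(2),round(e,4),q2.round(2),round(e2,4),abs(q-cur).max().round(2))
E
```

```text
-90 [ 0.85  0.93 -0.98  2.03  1.1   0.84 -0.8 ] 0.0 [ 0.82  0.98 -0.98  1.86  1.05  0.93 -0.68] 0.0 1.0
-75 [ 0.87  0.94 -1.02  2.03  1.12  0.87 -0.56] 0.0 [ 0.83  1.   -1.02  1.86  1.07  0.96 -0.44] 0.0 0.98
-60 [ 0.88  0.96 -1.06  2.03  1.14  0.91 -0.31] 0.0 [ 0.85  1.01 -1.05  1.86  1.09  0.99 -0.19] 0.0 0.97
-45 [ 0.89  0.98 -1.09  2.03  1.15  0.94 -0.06] 0.0 [ 0.86  1.03 -1.09  1.86  1.1   1.01  0.06] 0.0 0.95
-30 [ 0.91  0.99 -1.12  2.03  1.16  0.96  0.19] 0.0 [ 0.87  1.04 -1.11  1.86  1.12  1.04  0.31] 0.0 0.94
-15 [ 0.92  1.01 -1.15  2.03  1.17  0.99  0.44] 0.0 [ 0.88  1.06 -1.14  1.86  1.13  1.06  0.56] 0.0 0.93
0 [ 0.93  1.02 -1.18  2.03  1.19  1.02  0.69] 0.0 [ 0.89  1.07 -1.17  1.86  1.15  1.09  0.81] 0.0 1.02
15 [ 0.93  1.04 -1.2   2.03  1.2   1.04  0.94] 0.0 [ 0.9   1.08 -1.19  1.86  1.16  1.11  1.06] 0.0 1.27
30 [ 0.94  1.05 -1.23  2.03  1.2   1.07  1.19] 0.0 [ 0.9   1.1  -1.21  1.86  1.17  1.13  1.32] 0.0 1.53
45 [ 0.95  1.07 -1.25  2.03  1.21  1.09  1.45] 0.0 [ 0.91  1.11 -1.24  1.86  1.18  1.15  1.57] 0.0 1.78
60 [ 0.96  1.08 -1.27  2.03  1.22  1.11  1.7 ] 0.0 [ 0.91  1.12 -1.26  1.86  1.19  1.17  1.83] 0.0 2.03
75 [ 0.96  1.09 -1.29  2.03  1.23  1.13  1.96] 0.0 [ 0.92  1.13 -1.28  1.86  1.2   1.19  2.08] 0.0 2.29
90 [ 0.97  1.11 -1.31  2.03  1.24  1.16  2.21] 0.0 [ 0.92  1.14 -1.3   1.86  1.21  1.21  2.34] 0.0 2.54
105 [ 0.97  1.12 -1.33  2.03  1.24  1.18  2.47] 0.0 [ 0.93  1.16 -1.31  1.86  1.22  1.23  2.59] 0.0 2.8
120 [ 0.98  1.19 -1.44  2.06  1.31  1.3   2.63] 0.0281 [ 0.93  1.23 -1.44  1.94  1.37  1.35  2.63] 0.0792 2.96
```

```bash
python3 - <<'E'
from kin import *
p=r.get_state()['tool_pos']; Rt=flip(Rtool(YT,26)); goto([.43,-.09,.165],Rt)
goto([.436,-.18,.16],flip(Rtool(np.radians(30),0)))
E
```

```text
shift [ 0.296 -0.091 -0.22 ] turn [-0.001  0.002  0.001] mm 57.05120149149687 deg 0.2111189642262811 t 9.55
shift [ 0.331 -0.692 -0.199] turn [-0.062  0.286 -0.263] mm 118.86742607997985 deg 35.42780722958689 t 9.55
```

```bash
python3 -m pendant '[0.05,0.1,-0.03,-0.07,0,0,0, 0.05,0.2,-0.06,-0.15,0,0,0, 0.05,0.296,-0.091,-0.2,0,0,0, 0.05,0.3,-0.2,-0.2,-0.01,0.05,-0.05, 0.05,0.31,-0.32,-0.2,-0.02,0.1,-0.1, 0.05,0.32,-0.44,-0.2,-0.03,0.15,-0.14, 0.05,0.33,-0.56,-0.2,-0.045,0.2,-0.19, 0.05,0.331,-0.65,-0.2,-0.055,0.25,-0.23, 0.05,0.331,-0.692,-0.2,-0.062,0.286,-0.263, 0.05,0.331,-0.692,-0.2,-0.062,0.286,-0.263, 0.05,0.331,-0.692,-0.2,-0.062,0.286,-0.263]' 35; python3 - <<'E'
from kin import *
Rt=flip(Rtool(np.radians(30),0)); print(r.get_state()['q'].round(2))
goto([.436,-.18,.1124],Rt)
s=snap('side','s2'); i=cv2.resize(cv2.imread('pics/s2.png')[200:340,180:340],None,fx=4.5,fy=4.2,interpolation=3); cv2.imwrite('pics/s2c.png',i)
E
```

```text
clock: 10.65
tool_pos: [0.4355, -0.1809, 0.1587]
eef_rot: [-0.254, 0.967, -0.003, 0.003]
contact_force: [-0.3, -0.5, -0.8]
opening: 0.155
finger_force: 35.0
[ 0.8   0.75 -0.83  2.09  0.9   0.71  1.45]
shift [-0.005  0.006  0.309] turn [-0.005  0.002 -0.007] mm 46.3080029496941 deg 0.7817630432318641 t 10.65
```

View pics/s2c.png

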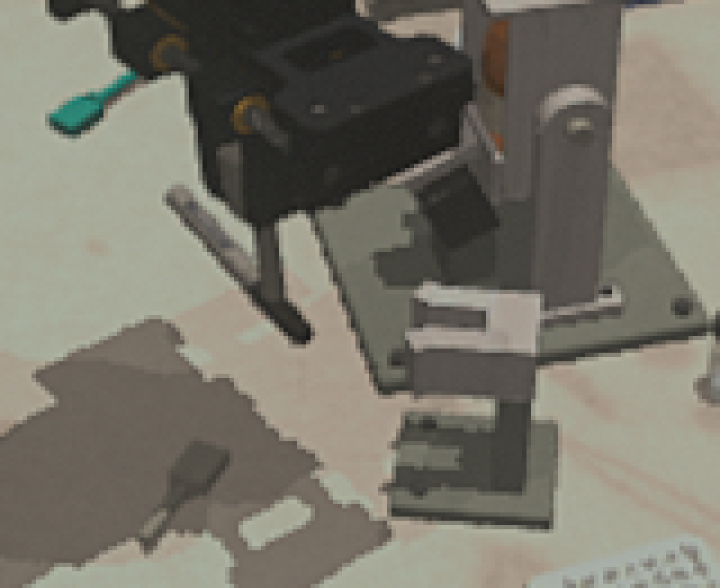

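```bash
python3 - <<'E'
from h import *
B=load('s2');st=r.get_state();p=st['tool_pos']
for d in(.03,0,-.0084,-.02,-.0569): print(d,((proj(B,p+[0,0,d])-[180,200])*[4.5,4.2]).round(0))
i=B['img'].astype(int)
# intensity profile around expected shank rows
for d in(.0,-.01,-.02,-.03,-.04,-.05,-.06):
    u,v=proj(B,p+[0,0,d]).round().astype(int); print(d,(u,v),i[v,u-8:u+9].sum(1).tolist())
E
```

```text
0.03 [256. 143.]
0 [259. 200.]
-0.0084 [260. 215.]
-0.02 [261. 236.]
-0.0569 [264. 301.]
0.0 (np.int64(237), np.int64(248)) [405, 252, 172, 187, 186, 136, 123, 125, 128, 117, 123, 121, 120, 126, 116, 118, 123]
-0.01 (np.int64(238), np.int64(252)) [503, 513, 462, 359, 217, 106, 108, 119, 129, 111, 114, 169, 366, 403, 479, 506, 500]
-0.02 (np.int64(238), np.int64(256)) [334, 433, 495, 500, 501, 529, 334, 164, 197, 201, 170, 243, 457, 499, 486, 479, 481]
-0.03 (np.int64(238), np.int64(260)) [357, 383, 391, 362, 375, 455, 382, 237, 184, 202, 194, 149, 411, 502, 495, 483, 487]
-0.04 (np.int64(238), np.int64(265)) [446, 269, 196, 248, 293, 334, 373, 290, 203, 199, 205, 187, 172, 426, 480, 474, 486]
-0.05 (np.int64(239), np.int64(269)) [460, 475, 425, 289, 157, 120, 147, 196, 206, 209, 196, 158, 346, 459, 472, 462, 453]
-0.06 (np.int64(239), np.int64(273)) [462, 467, 460, 470, 488, 437, 297, 173, 121, 143, 152, 147, 138, 126, 187, 389, 478]
```

```bash
python3 -m pendant '[0.05,-0.005,0.006,0.15,-0.005,0.002,-0.007, 0.05,-0.005,0.006,0.3,-0.005,0.002,-0.007, 0.05,-0.005,0.006,0.3,-0.005,0.002,-0.007]'; python3 - <<'E'
from kin import *
Rt=flip(Rtool(np.radians(30),0)); ux=np.array([.967,-.254,0])
for d in(.06,.035,.015,0): goto(np.array([.5184,-.2015,.1124])-d*ux,Rt)
E
```

```text
clock: 11.0
tool_pos: [0.4352, -0.179, 0.1114]
eef_rot: [-0.257, 0.966, 0.001, 0.001]
contact_force: [-0.8, -0.4, -0.4]
opening: 0.157
finger_force: 35.0
shift [-0.121 -0.125 -0.007] turn [ 0.001  0.001 -0.002] mm 26.18550946344972 deg 0.2529210493137342 t 11.0
shift [-0.24  -0.242 -0.006] turn [ 0.001  0.001 -0.002] mm 51.167158378994216 deg 0.2529210493137342 t 11.0
shift [-0.335 -0.336 -0.006] turn [ 0.001  0.001 -0.002] mm 71.15926045960296 deg 0.2529210493137342 t 11.0
shift [-0.407 -0.406 -0.006] turn [ 0.001  0.001 -0.002] mm 86.15453942532575 deg 0.2529210493137342 t 11.0
```

```bash
python3 -m pendant '[0.05,-0.121,-0.125,-0.007,0,0,0, 0.05,-0.2,-0.202,-0.007,0,0,0, 0.05,-0.24,-0.242,-0.007,0,0,0, 0.05,-0.27,-0.272,-0.007,0,0,0, 0.05,-0.3,-0.302,-0.007,0,0,0, 0.05,-0.3,-0.302,-0.007,0,0,0]';  python3 - <<'E'
from kin import *
Rt=flip(Rtool(np.radians(30),0)); ux=np.array([.967,-.254,0])
for d in(.015,0): goto(np.array([.5184,-.2015,.1124])-d*ux,Rt)
B=snap('side','s3');i=B['img'].astype(int);p=r.get_state()['tool_pos']
for d in(.0,-.01,-.02,-.03,-.04,-.05,-.06):
    u,v=proj(B,p+[0,0,d]).round().astype(int); print(d,(u,v),i[v,u-8:u+9].sum(1).tolist())
E
```

```text
clock: 11.6
tool_pos: [0.4983, -0.1972, 0.1148]
eef_rot: [-0.257, 0.966, -0.001, 0.002]
contact_force: [-0.1, -1.4, -1.1]
opening: 0.158
finger_force: 35.0
shift [-0.031 -0.022  0.016] turn [-0.002  0.002 -0.002] mm 6.0996581442666855 deg 0.32095975310794317 t 11.6
shift [-0.102 -0.092  0.017] turn [-0.002  0.002 -0.002] mm 20.694849652778757 deg 0.32095975310794317 t 11.6
0.0 (np.int64(272), np.int64(269)) [332, 291, 226, 182, 175, 183, 206, 150, 112, 111, 119, 118, 111, 109, 112, 109, 117]
-0.01 (np.int64(272), np.int64(273)) [314, 315, 311, 318, 320, 297, 260, 164, 100, 107, 115, 113, 116, 105, 128, 170, 204]
-0.02 (np.int64(272), np.int64(277)) [310, 316, 330, 338, 338, 337, 339, 270, 189, 168, 219, 232, 223, 226, 241, 246, 245]
-0.03 (np.int64(272), np.int64(281)) [329, 312, 311, 313, 316, 297, 231, 270, 290, 282, 282, 286, 296, 305, 298, 289, 283]
-0.04 (np.int64(272), np.int64(285)) [319, 323, 234, 167, 182, 190, 207, 200, 218, 227, 231, 228, 237, 245, 245, 243, 239]
-0.05 (np.int64(272), np.int64(289)) [167, 243, 298, 316, 318, 295, 230, 202, 223, 232, 233, 231, 237, 243, 249, 243, 239]
-0.06 (np.int64(272), np.int64(292)) [154, 163, 175, 165, 155, 146, 171, 191, 213, 229, 229, 221, 227, 234, 237, 234, 235]
```

```bash
python3 -m pendant '[0.05,-0.031,-0.025,0.01,0,0,0, 0.05,-0.06,-0.055,0.01,0,0,0, 0.05,-0.09,-0.083,0.01,0,0,0, 0.05,-0.098,-0.089,0.01,0,0,0, 0.05,-0.098,-0.089,0.01,0,0,0]';  python3 - <<'E'
from kin import *
Rt=flip(Rtool(np.radians(30),0))
goto(np.array([.5184,-.2015,.1084]),Rt);print(r.get_state()['contact_force'])
E
```

```text
clock: 12.15
tool_pos: [0.5168, -0.2019, 0.113]
eef_rot: [-0.257, 0.966, -0.001, 0.001]
contact_force: [-4.3, -3.5, 0.3]
opening: 0.154
finger_force: 35.0
shift [-0.011 -0.003  0.03 ] turn [-0.001  0.    -0.002] mm 4.848118168454881 deg 0.2528643861078803 t 12.15
[-4.30715933 -3.48418875  0.2798875 ]
```

```bash
python3 -m pendant '[0.05,0.005,-0.005,0.01,0,0,0, 0.05,0.005,-0.005,0.025,0,0,0, 0.05,0.005,-0.005,0.035,0,0,0, 0.05,0.005,-0.005,0.035,0,0,0]';  python3 -c "
from h import *
print(r.get_state()['contact_force'])"
```

```text
clock: 12.55
tool_pos: [0.517, -0.202, 0.1081]
eef_rot: [-0.257, 0.966, -0.001, 0.001]
contact_force: [-3.9, -2.5, 1.5]
opening: 0.152
finger_force: 35.0
[-3.90991304 -2.49271631  1.49074485]
```

```bash
python3 -m pendant '[0.05,0.006,-0.004,0.008,0,0,0, 0.05,0.006,-0.004,0.015,0,0,0, 0.05,0.006,-0.004,0.015,0,0,0]';  python3 -c "
from h import *
print(r.get_state()['contact_force'])"
```

```text
clock: 12.85
tool_pos: [0.5171, -0.2021, 0.1065]
eef_rot: [-0.258, 0.966, -0.0, 0.002]
contact_force: [-5.1, -0.8, 7.2]
opening: 0.155
finger_force: 35.0
[-5.13331006 -0.79033012  7.18321402]
```

```bash
python3 -m pendant '[0.2,0,0,0,0,0,0, 0.25,0,0,0,0,0,0, 0.4,0,0,0,0,0,0, 0.4,0,0,0,0,0,0, 0.4,0,0,0,0,0,0]'; python3 -m pendant '[0.4,0,0,-0.1,0,0,0, 0.4,0,0,-0.25,0,0,0, 0.4,0,0,-0.45,0,0,0, 0.4,0,0,-0.7,0,0,0, 0.4,0,0,-0.9,0,0,0, 0.4,0,0,-0.9,0,0,0, 0.4,0,0,-0.9,0,0,0]';  python3 - <<'E'
from kin import *
print(r.get_state()['q'].round(2))
B=snap('side','s4');A=snap('scene','sc4')
a=cv2.resize(A['img'][170:250,290:370],None,fx=5,fy=5,interpolation=3);b=cv2.resize(B['img'][230:330,235:315],None,fx=5,fy=5,interpolation=3)
c=np.zeros((500,800,3),np.uint8);c[:400,:400]=a;c[:,400:]=b;cv2.imwrite('pics/c4.png',c[:,:,::-1])
E
```

```text
clock: 13.35
tool_pos: [0.5177, -0.2022, 0.106]
eef_rot: [-0.258, 0.966, -0.0, 0.003]
contact_force: [0.6, -0.6, -0.2]
opening: 0.402
finger_force: 0.0
clock: 14.05
tool_pos: [0.5167, -0.2027, 0.242]
eef_rot: [-0.257, 0.966, -0.001, 0.003]
contact_force: [0.3, -0.7, -0.0]
opening: 0.404
finger_force: 0.0
[ 0.82  0.74 -0.94  1.76  0.69  1.01  1.71]
```

View pics/c4.png

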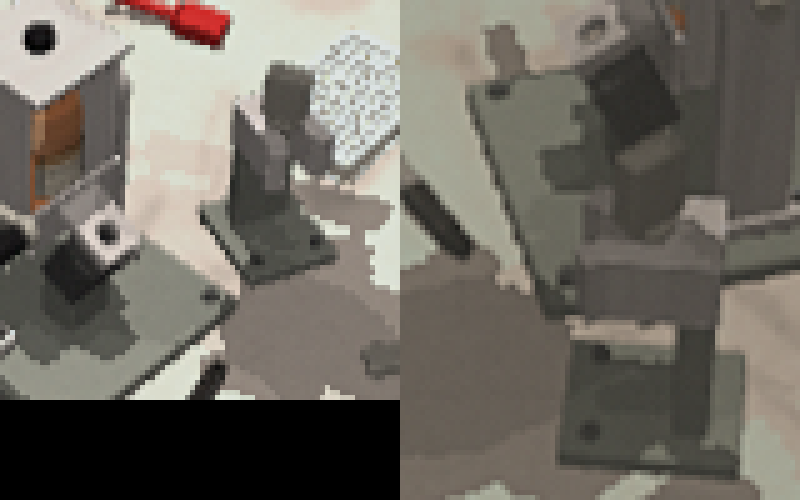

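The crops show the pin upright in the notch with its collar on the block, at about (290,90) in the left crop and (645,170) in the right. Next is the crank.

```bash
cat > crank.py <<'E'
from kin import *
O=np.array([.5743,-.0614,.135]); ux=np.array([np.cos(YT),np.sin(YT),0]); uy=np.array([-np.sin(YT),np.cos(YT),0]); uz=np.array([0,0,1.])
RC=flip(Rtool(YT-np.pi/2,0))
def tcp(t,dz=0,rad=.055): return O-ux*rad*np.cos(t)+uz*(rad*np.sin(t)-.019+dz)+uy*.102
E
python3 - <<'E'
from crank import *
q=r.get_state()['q']
for t in np.linspace(0,np.pi,7): q,e=ik(tcp(t),RC,q); print(q.round(2),round(e,5))
goto([.5092,.0327,.25],RC)
print(tcp(0), RC.round(2).tolist())
E
```

```text
[-0.19  0.74  0.05  2.02 -0.1   0.38  0.04] 0.0
[-0.2   0.7   0.06  1.98 -0.09  0.46  0.04] 0.0
[-0.2   0.69  0.07  1.91 -0.09  0.55  0.03] 0.0
[-0.2   0.7   0.08  1.82 -0.09  0.62  0.03] 0.0
[-0.19  0.74  0.08  1.75 -0.09  0.66  0.03] 0.0
[-0.19  0.79  0.08  1.7  -0.09  0.65  0.03] 0.0
[-0.19  0.84  0.07  1.69 -0.09  0.62  0.04] 0.0
shift [-0.744  1.383 -0.064] turn [1.000e-03 2.000e-03 1.267e+00] mm 235.73214963943744 deg 114.05141113666866 t 14.15
[0.50927382 0.03451974 0.116     ] [[-0.1, 0.99, 0.0], [0.99, 0.1, 0.0], [0.0, 0.0, -1.0]]
```

```bash
python3 -m pendant '[0.6,-0.1,0.17,-0.06,0,0,0.09, 0.6,-0.2,0.34,-0.06,0,0,0.18, 0.6,-0.27,0.5,-0.06,0,0,0.27, 0.6,-0.35,0.65,-0.06,0,0,0.36, 0.6,-0.37,0.69,-0.06,0,0,0.45, 0.6,-0.37,0.69,-0.06,0,0,0.54, 0.6,-0.37,0.69,-0.06,0,0,0.63, 0.6,-0.37,0.69,-0.06,0,0,0.63]'; python3 - <<'E'
from crank import *
print(r.get_state()['q'].round(2))
goto(tcp(0)*[1,1,0]+[0,0,.25],RC)
E
```

```text
clock: 14.95
tool_pos: [0.5125, -0.085, 0.2491]
eef_rot: [0.232, 0.973, 0.0, 0.001]
contact_force: [-0.0, 0.2, -0.6]
opening: 0.602
finger_force: 0.0
[ 0.49  0.6  -0.67  1.86  0.49  0.85  0.68]
shift [ 0.379  0.702 -0.006] turn [0.002 0.001 0.637] mm 119.61424110779637 deg 57.360887872815795 t 14.95
```

```bash
python3 -m pendant '[0.6,0.1,0.17,-0.006,0,0,0.09, 0.6,0.2,0.34,-0.006,0,0,0.18, 0.6,0.27,0.5,-0.006,0,0,0.27, 0.6,0.35,0.65,-0.006,0,0,0.36, 0.6,0.379,0.7,-0.006,0,0,0.45, 0.6,0.379,0.702,-0.006,0,0,0.54, 0.6,0.379,0.702,-0.006,0,0,0.637, 0.6,0.379,0.702,-0.006,0,0,0.637, 0.6,0.379,0.702,-0.006,0,0,0.637]'; python3 - <<'E'
from crank import *
print(r.get_state()['q'].round(2))
goto(tcp(0)+[0,0,.06],RC);goto(tcp(0),RC)
E
```

```text
clock: 15.85
tool_pos: [0.5096, 0.0343, 0.2504]
eef_rot: [0.668, 0.744, 0.001, 0.001]
contact_force: [0.5, 0.2, 0.1]
opening: 0.599
finger_force: 0.0
[ 0.08  0.54 -0.37  1.89  0.28  0.76 -0.34]
shift [ 0.002 -0.004  0.496] turn [0.002 0.    0.004] mm 74.4393226937788 deg 0.3862704163684215 t 15.85
shift [ 0.002 -0.006  0.896] turn [0.002 0.    0.004] mm 134.43878227141178 deg 0.3862704163684215 t 15.85
```

```bash
python3 -m pendant '[0.6,0,-0.005,0.2,0,0,0, 0.6,0,-0.005,0.4,0,0,0, 0.6,0,-0.005,0.6,0,0,0, 0.6,0,-0.005,0.75,0,0,0, 0.6,0,-0.005,0.88,0,0,0, 0.6,0,-0.005,0.896,0,0,0, 0.6,0,-0.005,0.896,0,0,0]' && python3 -m pendant '[0.1,0,0,0,0,0,0, 0.1,0,0,0,0,0,0, 0.1,0,0,0,0,0,0, 0.1,0,0,0,0,0,0, 0.1,0,0,0,0,0,0, 0.1,0,0,0,0,0,0]' 12; python3 -c "
from crank import *
goto(tcp(0),RC)"
```

```text
clock: 16.55
tool_pos: [0.5097, 0.0344, 0.1163]
eef_rot: [0.67, 0.743, 0.002, 0.001]
contact_force: [0.4, 0.4, 0.8]
opening: 0.597
finger_force: 0.0
clock: 17.15
tool_pos: [0.5104, 0.0345, 0.1168]
eef_rot: [0.67, 0.742, 0.002, 0.002]
contact_force: [1.1, 0.5, 1.4]
opening: 0.17
finger_force: 11.8
shift [ 0.001 -0.008  0.005] turn [ 0.004 -0.     0.   ] mm 1.4254736711789668 deg 0.35190600053075105 t 17.15
```

```bash
python3 -m pendant '[0.1,0,0.006,-0.064,0,0,0, 0.1,0,0.022,-0.125,0,0,0, 0.1,0,0.049,-0.183,0,0,0, 0.1,0,0.086,-0.236,0,0,0, 0.1,0,0.131,-0.281,0,0,0, 0.1,0,0.183,-0.318,0,0,0, 0.1,0,0.241,-0.345,0,0,0, 0.1,0,0.303,-0.361,0,0,0, 0.1,0,0.367,-0.367,0,0,0, 0.1,0,0.367,-0.367,0,0,0]' 12; python3 -c "
from crank import *
goto(tcp(np.pi/2),RC);goto(tcp(np.pi),RC);print(r.get_state()['contact_force'])"
```

```text
clock: 18.15
tool_pos: [0.5659, 0.0405, 0.172]
eef_rot: [0.67, 0.742, 0.003, 0.002]
contact_force: [2.0, 2.0, -1.5]
opening: 0.169
finger_force: 12.1
shift [-0.001 -0.013  0.007] turn [ 0.004 -0.     0.   ] mm 2.1825774562268534 deg 0.383293530257576 t 18.15
shift [-0.002  0.351  0.376] turn [ 0.004 -0.     0.   ] mm 77.18738819336443 deg 0.383293530257576 t 18.15
[ 2.03879037  1.98600521 -1.45218464]
```

```bash
python3 -m pendant '[0.1,0,0.064,0.006,0,0,0, 0.1,0,0.125,0.022,0,0,0, 0.1,0,0.183,0.049,0,0,0, 0.1,0,0.236,0.086,0,0,0, 0.1,0,0.281,0.131,0,0,0, 0.1,0,0.318,0.183,0,0,0, 0.1,0,0.345,0.241,0,0,0, 0.1,0,0.358,0.303,0,0,0, 0.1,0,0.36,0.367,0,0,0, 0.1,0,0.36,0.375,0,0,0, 0.1,0,0.36,0.375,0,0,0, 0.1,0,0.36,0.375,0,0,0]' 12; python3 -c "
from crank import *
goto(tcp(np.pi),RC);print(r.get_state()['contact_force'])"
```

```text
clock: 19.35
tool_pos: [0.6198, 0.0461, 0.116]
eef_rot: [0.67, 0.742, 0.003, 0.002]
contact_force: [2.5, 3.9, -1.2]
opening: 0.174
finger_force: 12.0
shift [-0.002 -0.008  0.   ] turn [ 0.005 -0.001  0.   ] mm 1.1935799516271428 deg 0.4722882948193038 t 19.35
[ 2.50538665  3.85772146 -1.20207106]
```

```bash
python3 -m pendant '[0.1,0,-0.01,0.03,0,0,0, 0.1,0,-0.01,0.05,0,0,0, 0.1,0,-0.01,0.05,0,0,0]' 12; python3 -c "
from crank import *
goto(tcp(np.pi),RC);print(r.get_state()['contact_force'])
B=snap('side','s5'); b=cv2.resize(B['img'][170:330,215:345],None,fx=3.7,fy=3.7,interpolation=3);cv2.imwrite('pics/c5.png',b[:,:,::-1])"
```

```text
clock: 19.65
tool_pos: [0.6199, 0.046, 0.1101]
eef_rot: [0.67, 0.742, 0.005, 0.004]
contact_force: [3.5, 2.6, 7.0]
opening: 0.147
finger_force: 11.3
shift [-0.002 -0.008 -0.04 ] turn [ 0.008 -0.001  0.   ] mm 6.060478402083121 deg 0.6842016791172292 t 19.65
[3.49559273 2.64292249 6.96183509]
```

View pics/c5.png

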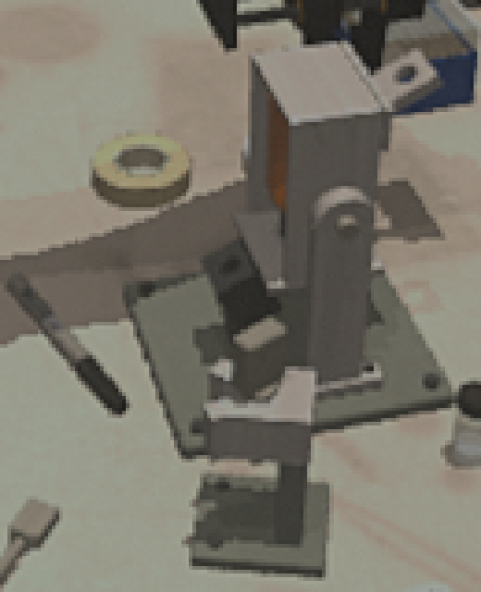

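The picture shows the bottle and cradle upside down, with the ear now up on the far side, and the pin still parked. Now I crank back.

```bash
python3 -m pendant '[0.1,0,-0.008,-0.04,0,0,0, 0.1,0,-0.014,-0.104,0,0,0, 0.1,0,-0.03,-0.165,0,0,0, 0.1,0,-0.057,-0.223,0,0,0, 0.1,0,-0.094,-0.276,0,0,0, 0.1,0,-0.139,-0.321,0,0,0, 0.1,0,-0.191,-0.358,0,0,0, 0.1,0,-0.249,-0.385,0,0,0, 0.1,0,-0.311,-0.401,0,0,0, 0.1,0,-0.375,-0.407,0,0,0, 0.1,0,-0.375,-0.407,0,0,0]' 15; python3 -c "
from crank import *
goto(tcp(np.pi/2),RC);goto(tcp(0),RC);print(r.get_state()['contact_force'])"
```

```text
clock: 20.8
tool_pos: [0.5565, 0.0391, 0.1663]
eef_rot: [0.67, 0.742, -0.001, -0.001]
contact_force: [0.9, 5.5, -20.6]
opening: 0.153
finger_force: 16.5
shift [ 0.001  0.05  -0.032] turn [-0.002 -0.     0.001] mm 8.942738343534293 deg 0.17279592586860035 t 20.8
shift [ 0.002 -0.315  0.336] turn [-0.002 -0.     0.001] mm 69.09937045670638 deg 0.17279592586860035 t 20.8
[  0.93181768   5.46285804 -20.64218069]
```

```bash
python3 -m pendant '[0.1,0,-0.01,0.02,0,0,0, 0.1,0,-0.068,0.04,0,0,0, 0.1,0,-0.126,0.067,0,0,0, 0.1,0,-0.179,0.103,0,0,0, 0.1,0,-0.224,0.15,0,0,0, 0.1,0,-0.261,0.2,0,0,0, 0.1,0,-0.288,0.257,0,0,0, 0.1,0,-0.304,0.32,0,0,0, 0.1,0,-0.31,0.365,0,0,0, 0.1,0,-0.31,0.38,0,0,0, 0.1,0,-0.31,0.38,0,0,0]' 15; python3 -c "
from crank import *
goto(tcp(0),RC);print(r.get_state()['contact_force'])"
```

```text
clock: 21.9
tool_pos: [0.5106, 0.0342, 0.1114]
eef_rot: [0.67, 0.742, -0.001, -0.0]
contact_force: [-6.4, 4.5, -2.5]
opening: 0.149
finger_force: 15.0
shift [ 0.003 -0.009 -0.03 ] turn [-0.001  0.001  0.001] mm 4.768550695692164 deg 0.16085885286924223 t 21.9
[-6.35477731  4.47882425 -2.48128158]
```

```bash
python3 -m pendant '[0.1,0,0,0.02,0,0,0, 0.1,0,0,0.04,0,0,0, 0.1,0,0,0.05,0,0,0, 0.1,0,0,0.05,0,0,0]' 15
```

```text
clock: 22.3
tool_pos: [0.5107, 0.0341, 0.1056]
eef_rot: [0.67, 0.742, -0.001, 0.0]
contact_force: [-9.4, 3.5, 13.0]
opening: 0.141
finger_force: 15.0
```

```bash
python3 -m pendant '[0.3,0,0,-0.02,0,0,0, 0.6,0,0,-0.03,0,0,0, 0.6,0,0,-0.03,0,0,0, 0.6,0,0,-0.03,0,0,0, 0.6,0,0,-0.03,0,0,0, 0.6,0,0,-0.2,0,0,0, 0.6,0,0,-0.5,0,0,0, 0.6,0,0,-0.8,0,0,0, 0.6,0,0,-1,0,0,0, 0.6,0,0,-1,0,0,0]' && python3 -m pendant '[0.6,-0.3,-0.3,-0.3,0,0,0, 0.6,-0.3,-0.8,-0.6,0,0,0, 0.6,-0.3,-1,-0.6,0,0,0, 0.6,-0.3,-1,-0.6,0,0,0, 0.6,-0.3,-1,-0.6,0,0,0, 0.6,-0.3,-1,-0.6,0,0,0]'; python3 - <<'E'
from crank import *
B=snap('side','s6');A=snap('scene','sc6');B0=load('side0');A0=load('scene0')
for n,S,S0,bx in(('side',B,B0,(260,180,325,260)),('scene',A,A0,(275,170,320,235))):
    x0,y0,x1,y1=bx
    d=np.abs(S['img'][y0:y1,x0:x1].astype(int)-S0['img'][y0:y1,x0:x1]).max(2); print(n,(d>40).mean(),np.median(d))
    for nm,I in(('now',S),('t0',S0)):
        P=O+[0,0,.066]; u,v=proj(I,P).astype(int); w=I['img'][v-12:v+12,u-12:u+12].max(2); yy,xx=np.nonzero(w<60); print(nm,len(yy),(xx.mean()+u-12).round(2) if len(yy) else 0,(yy.mean()+v-12).round(2) if len(yy) else 0)
# grip ends, wrong-light dark blob in side view near grip
P=O-ux*.055+uy*.096
for nm,I in(('now',B),('t0',B0),('scnow',A),('sct0',A0)):
    u,v=proj(I,P).astype(int); w=I['img'][v-12:v+12,u-14:u+14].max(2); yy,xx=np.nonzero(w<60); print(nm,len(yy),xx.mean()+u-14,yy.mean()+v-12)
# pin: compare with s4
s4=load('s4')['img'][245:290,270:300].astype(int); print('pin diff',(np.abs(B['img'][245:290,270:300]-s4).max(2)>40).mean())
E
```

```text
clock: 23.3
tool_pos: [0.5166, 0.0353, 0.2584]
eef_rot: [0.671, 0.742, 0.005, 0.004]
contact_force: [0.3, 1.5, -1.2]
opening: 0.597
finger_force: 0.0
clock: 23.9
tool_pos: [0.3689, -0.0256, 0.3434]
eef_rot: [0.671, 0.742, 0.002, 0.002]
contact_force: [0.9, 0.7, 0.4]
opening: 0.601
finger_force: 0.0
side 0.040192307692307694 3.0
now 86 301.58 182.9
t0 88 301.67 182.78
scene 0.03487179487179487 11.0
now 28 297.46 177.36
t0 29 297.41 177.28
now 66 260.95454545454544 192.33333333333334
t0 69 261.1449275362319 192.57971014492753
scnow 117 287.05128205128204 221.34188034188034
sct0 135 287.44444444444446 221.45925925925926
pin diff 0.11925925925925926
```

```bash
python3 - <<'E'
from h import *
for a,b,(x0,y0,x1,y1) in(('s4','s6',(270,245,300,290)),('sc4','sc6',(338,178,358,208)),('s5','s6',(270,245,300,290))):
    g=lambda n:cv2.cvtColor(load(n)['img'],cv2.COLOR_RGB2GRAY)
    m=cv2.matchTemplate(g(b)[y0-6:y1+6,x0-6:x1+6],g(a)[y0:y1,x0:x1],cv2.TM_CCOEFF_NORMED); print(a,b,cv2.minMaxLoc(m)[1::2],'expect (6,6)')
E
```

```text
s4 s6 (0.8492105007171631, (6, 6)) expect (6,6)
sc4 sc6 (0.7029286623001099, (6, 6)) expect (6,6)
s5 s6 (0.9723097681999207, (6, 6)) expect (6,6)
```

The pin hasn't shifted and the cradle is back at its stop, so I'm handing in.

```bash
python3 -c "
from plant import r
print(r.get_state()['qd'].round(3)); print(r.finish_job())"
```

```text
[-0.006  0.012 -0.001 -0.008  0.001  0.006  0.005]
the job is handed in; nothing more can be done
None
```

The job is handed in: the pin is parked upright in the stand's notch and released, and the bottle was cranked fully upside down and back upright to its stop, with the arm clear at about 24 s; the hand-in call reported no verdict.

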